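# Lay the turned stool rungs in their drilling cradles

### The arm

A 6-joint arm with a two-finger parallel gripper is mounted at the origin on the work surface. World frame = base frame: x ahead of the robot, y to its left, z up, the work surface at z = 0. Lengths are in m, angles in rad, forces in N, time in s.
With the tool pointing down it reaches from about 0.325 to 0.9 m from the base axis. Payload 3.5 kg.
Tool frame: the origin (TCP) lies midway between the tips of the shut fingers; the grasp point (between the pads) lies 19 mm behind it; x points along the fingers, y is the direction in which the jaws open and shut, and the axes are right-handed (so a half turn about x gives the same grasp; the last joint's range is limited). The gripper opens to 85 mm and grips with 20 to 120 N. Pads are 22 mm wide; open, the fingers measure 114 mm over their backs; the gripper's body (76 mm by 85 mm) begins 54 mm behind the grasp point. The pads swing forward as they close: fully open they stand 13 mm farther back than shut.
Start: joints at [-1.273, 0.276, -0.026, 1.268, 0, 1.467], TCP at [0.244, -0.575, 0.231] pointing down, gripper open.
Joint ranges: [-3.12, 3.12], [-0.85, 1.88], [-1.08, 1.24], [-1.95, 2.15], [-1.57, 1.53], [-3.14, 3.14]. Speed limits (rad/s): [2.57, 2.57, 3.14, 3.14, 3.14, 3.14].

### API

Orientations are given as [roll, pitch, yaw] about the fixed x, y, z axes, in that order (R = Rz(yaw) Ry(pitch) Rx(roll)).
In Python, from bench import sensors, imaging, ticket gives the robot as it stands. The module is installed in compiled form; this text tells all that it offers.
- The arm moves only by the tool play_rows, never from a script. Its argument "increments" is text: rows parted by semicolons, each of 5 numbers parted by spaces: the shift along the tool's x, y, z in mm, then the turn about the tool's x in degrees, then the closure in counts, from 0 (fully open) to 255 (shut). A call has 1 to 10 rows; each row is the pose to reach, as a shift and turn from the pose measured when the call began, along the tool's axes at that moment; what a row does not reach only later rows make up. A row lasts 1/12 s, in which the tool goes at most 41.7 mm and 7.16 degrees, less where a joint would pass 70% of its speed; a pose out of reach is approached as far as the arm can. A call with a gripper value outside its range is refused whole. The fingers move at their own pace and stop on an object; "force" is the grip in N (left out, the last holds). Time passes only in rows, so rows that repeat a pose let the fingers close. It gives the time, the measured TCP pose, the force and the opening at its end, in the units of the state.
- sensors.state(): the state, without advancing time (a new reading comes with each control period).
- imaging.capture(name): name is "scene" or "side" or "wrist"; returns the picture (400x640x3 uint8, red, green, blue); there is no depth.
- imaging.get_calibration(name): a dict with "fov_y" (degrees; the focal length in pixels is half the picture's height over the tangent of half this angle, whatever the lens; pixels are square), "cx", "cy" (the principal point, pixels), "dist_coeffs" ([k1, k2, p1, p2, k3] as OpenCV has them; the pictures are not rectified), "eye" and "orientation" of the camera in the world; the wrist camera has in their place "tool_from_camera" (4x4, takes a point from camera to tool coordinates, whose origin is the TCP and whose axes are the tool frame's). Camera axes: x right, y down, z forward; pixel columns grow to the right and rows downward; lengths in m; the calibration is good to about 2 mm. A picture is of the moment at which its call begins: read the wrist's pose just before it. get_calibration takes no time and is no camera call.
- ticket.sign_off(): hands the job in, once; it reports no verdict.
The state is a dict: "time_s": time; "joints": joint angles; "dq": joint speeds; "joint_efforts": joint torques, N m; "ee_pos": TCP position; "tcp_rot": TCP orientation; "wrist_force": force on the tool from outside, world axes, zero at the start; "moment": the same for the moment, N m; "gripper_width": finger opening in m.
Only numpy, scipy, OpenCV 4.12 (cv2) and the standard library are available. Lean on these libraries where they do the work, as an engineer would, in place of code of your own. Each camera call takes 0.05 s, during which the arm holds its last target.

### The job

The four turned stool rungs lie in mixed order on the green stock rack. Lay them all across to the grey jig board for drilling, each one in the V-cradle that is exactly as long as its barrel, so that it rests in both Vs and only its two tenons stick out, evenly, past the cradle's ends. Set each rung down rather than dropping it, and leave the mallet and the glue bottle where they are.

Things in the scene. Friction and masses are not known exactly. Their poses are not given: they have to be found in the camera images.
- rung_1: The shortest of four loose beech stool rungs: round barrel 90 mm long, 24 mm thick, with a 15 mm thick, 20 mm long tenon on each end. Origin: its middle, on its axis, 59 mm above the bench at the start; x along the rung, y, z roll with it. Lies in V notches, 80 mm apart, across the two 58 mm high boards of the fixed green rack (50 mm free between; base 12 mm thick).
- cradle_1: The shortest of four dark wooden V-cradles fixed 80 mm apart on the 12 mm thick grey jig board, made for rung_1: base 90 mm long, 48 wide, 10 thick, an upright 12 mm thick board at each end with a 90-degree V, 32 mm wide, its bottom 30 and top 46 mm above the base's underside. Origin: centre of that underside; x along it, z up. A seated rung_1 has its axis 47 mm above the origin.
- rung_2: The second shortest of four loose beech stool rungs: round barrel 125 mm long, 28 mm thick, with a 15 mm thick, 20 mm long tenon on each end. Origin: its middle, on its axis, 62 mm above the bench at the start; x along the rung, y, z roll with it. Lies in V notches, 80 mm apart, across the two 58 mm high boards of the fixed green rack (50 mm free between; base 12 mm thick).
- cradle_2: The second shortest of four dark wooden V-cradles fixed 80 mm apart on the 12 mm thick grey jig board, made for rung_2: base 125 mm long, 48 wide, 10 thick, an upright 12 mm thick board at each end with a 90-degree V, 32 mm wide, its bottom 30 and top 46 mm above the base's underside. Origin: centre of that underside; x along it, z up. A seated rung_2 has its axis 50 mm above the origin.
- rung_3: The second longest of four loose beech stool rungs: round barrel 160 mm long, 32 mm thick, with a 15 mm thick, 20 mm long tenon on each end. Origin: its middle, on its axis, 65 mm above the bench at the start; x along the rung, y, z roll with it. Lies in V notches, 80 mm apart, across the two 58 mm high boards of the fixed green rack (50 mm free between; base 12 mm thick).
- cradle_3: The second longest of four dark wooden V-cradles fixed 80 mm apart on the 12 mm thick grey jig board, made for rung_3: base 160 mm long, 48 wide, 10 thick, an upright 12 mm thick board at each end with a 90-degree V, 32 mm wide, its bottom 30 and top 46 mm above the base's underside. Origin: centre of that underside; x along it, z up. A seated rung_3 has its axis 53 mm above the origin.
- rung_4: The longest of four loose beech stool rungs: round barrel 195 mm long, 36 mm thick, with a 15 mm thick, 20 mm long tenon on each end. Origin: its middle, on its axis, 67 mm above the bench at the start; x along the rung, y, z roll with it. Lies in V notches, 80 mm apart, across the two 58 mm high boards of the fixed green rack (50 mm free between; base 12 mm thick).
- cradle_4: The longest of four dark wooden V-cradles fixed 80 mm apart on the 12 mm thick grey jig board, made for rung_4: base 195 mm long, 48 wide, 10 thick, an upright 12 mm thick board at each end with a 90-degree V, 32 mm wide, its bottom 30 and top 46 mm above the base's underside. Origin: centre of that underside; x along it, z up. A seated rung_4 has its axis 55 mm above the origin.
- mallet: Bystander: a wooden joiner's mallet lying on the bench beyond the work, head 110 x 60 mm and 80 mm high, handle reaching 260 mm to its own +y. Origin: underside of the head's centre.
- glue: Bystander: a white plastic glue bottle with an orange cap, 60 mm in diameter, 160 mm high, standing on the bench beyond the work. Origin: centre of its underside.
There are look-alikes about, which are no part of the job. Leave any purple look-alike of the rung_4 alone.

How it is judged:
At the end, for the whole second after the job is handed in: Every rung rests in the V-cradle of its own length: its middle within 12 mm of the cradle's middle lengthwise and 8 mm sideways, its axis within 6 mm of the seated height and parallel to the cradle within 0.08 rad, at rest and released (x of rung_1 in the frame of cradle_1 between -0.012 and 0.012 m and y of rung_1 in the frame of cradle_1 between -0.008 and 0.008 m and z of rung_1 in the frame of cradle_1 between 0.041 and 0.053 m and angle between the x axis of rung_1 and the x axis of cradle_1, either way round below 0.08 rad and linear speed of each of rung_1, rung_2, rung_3, rung_4 below 0.02 m/s and contact force between each of rung_1, rung_2, rung_3, rung_4 and the fingers below 0.05 N and x of rung_2 in the frame of cradle_2 between -0.012 and 0.012 m and y of rung_2 in the frame of cradle_2 between -0.008 and 0.008 m and z of rung_2 in the frame of cradle_2 between 0.0438 and 0.0558 m and angle between the x axis of rung_2 and the x axis of cradle_2, either way round below 0.08 rad and x of rung_3 in the frame of cradle_3 between -0.012 and 0.012 m and y of rung_3 in the frame of cradle_3 between -0.008 and 0.008 m and z of rung_3 in the frame of cradle_3 between 0.0466 and 0.0586 m and angle between the x axis of rung_3 and the x axis of cradle_3, either way round below 0.08 rad and x of rung_4 in the frame of cradle_4 between -0.012 and 0.012 m and y of rung_4 in the frame of cradle_4 between -0.008 and 0.008 m and z of rung_4 in the frame of cradle_4 between 0.0495 and 0.0615 m and angle between the x axis of rung_4 and the x axis of cradle_4, either way round below 0.08 rad); the robot touches nothing.
It fails at once if a rung is let fall from more than about 30 mm above its seat ((height (world z) of rung_1 above 0.089 m and contact force between rung_1 and anything else below 0.001 N) or (height (world z) of rung_2 above 0.092 m and contact force between rung_2 and anything else below 0.001 N) or (height (world z) of rung_3 above 0.095 m and contact force between rung_3 and anything else below 0.001 N) or (height (world z) of rung_4 above 0.097 m and contact force between rung_4 and anything else below 0.001 N)).
It fails at once if the mallet is pushed away by more than 25 mm or knocked over (distance of mallet from where it was at the start of the episode above 0.025 m or angle between mallet's own z axis and vertical above 0.3 rad).
It fails at once if the glue bottle is pushed away by more than 25 mm or knocked over (distance of glue from where it was at the start of the episode above 0.025 m or angle between glue's own z axis and vertical above 0.3 rad).
It also fails if it takes over 106 s, if anything falls off the work surface, if the arm or the gripper's body presses on something with over 40 N, if the wrist force passes 120 N, or if a joint passes its speed limit or range.

## Working session

There is one attempt and no reset: what is moved stays moved. The work goes in short steps, Python scripts to look and compute and a tool call to move; the robot and the scene stay as the last step left them, time stands still between calls to the robot, and variables do not carry over. Pictures are saved under pics/ and viewed, and the job is handed in when it is done.

Besides the shell and the picture viewer there is one more tool, called after "Call:" by a JSON object that holds its "api" and its "payload", one argument or row to a line. play_rows: Moves the arm, as the interface text tells. Its arguments: {"type":"object","properties":{"increments":{"type":"string"},"force":{"type":"number"}},"required":["increments"]}

```bash
mkdir -p pics; python3 - <<'E'
from bench import sensors, imaging
import cv2
print(sensors.state())
for n in ["scene","side","wrist"]:
    im=imaging.capture(n); cv2.imwrite(f"pics/{n}0.png",im[:,:,::-1]); print(n,imaging.get_calibration(n))
E
```

```text
{'time_s': 0.0, 'joints': array([-1.27343612e+00,  2.77128339e-01, -2.79237206e-02,  1.26800398e+00,
        3.89652097e-06,  1.46737837e+00]), 'dq': array([-1.26088616e-04, -5.01315179e-04,  8.86071814e-05, -2.59196837e-04,
        8.81187120e-04, -2.55776866e-04]), 'joint_efforts': array([-1.27542389e-03, -4.45504618e+01,  2.95205104e+01,  1.63013051e-02,
       -7.54439907e-05, -3.08566314e-06]), 'ee_pos': array([ 0.2435801 , -0.57471191,  0.23014242]), 'tcp_rot': array([-1.67593862,  1.56853661,  1.86643219]), 'wrist_force': array([-0.04457565, -0.8695246 ,  0.67193825]), 'moment': array([ 0.02577194, -0.03546756,  0.03337144]), 'gripper_width': 0.08551128926175758}
scene {'fov_y': 50.03174514382202, 'cx': 321.32324509249213, 'cy': 199.43308190129716, 'dist_coeffs': array([-0.02377275,  0.        ,  0.        ,  0.        ,  0.        ]), 'eye': array([1.05582496, 0.24917431, 1.01079929]), 'orientation': array([-2.56022278, -0.00589126,  1.99716439])}
side {'fov_y': 48.69943729929044, 'cx': 314.17491652659305, 'cy': 199.88571300535853, 'dist_coeffs': array([-0.11667651,  0.        ,  0.        ,  0.        ,  0.        ]), 'eye': array([0.01640961, 0.59744208, 0.95539965]), 'orientation': array([-2.42207332,  0.00995646, -2.45524706])}
wrist {'fov_y': 71.11173364643328, 'cx': 315.69026626358516, 'cy': 197.82613421009182, 'dist_coeffs': array([-0.00626721,  0.        ,  0.        ,  0.        ,  0.        ]), 'tool_from_camera': array([[-2.66370171e-04, -2.97336326e-01,  9.54772768e-01,
        -1.42743361e-01],
       [ 9.99999765e-01, -6.81948156e-04,  6.66149595e-05,
        -1.63324205e-04],
       [ 6.31298481e-04,  9.54772561e-01,  2.97336438e-01,
        -7.47750509e-02],
       [ 0.00000000e+00,  0.00000000e+00,  0.00000000e+00,
         1.00000000e+00]])}
```

View pics/scene0.png

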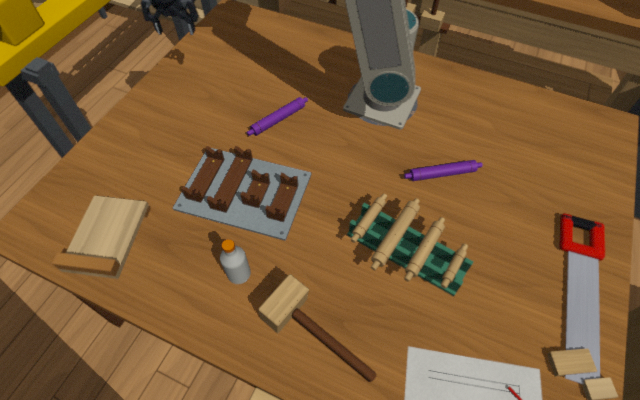

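View pics/side0.png

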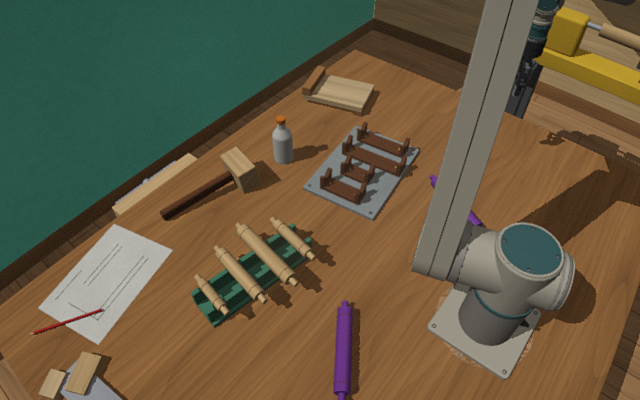

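View pics/wrist0.png

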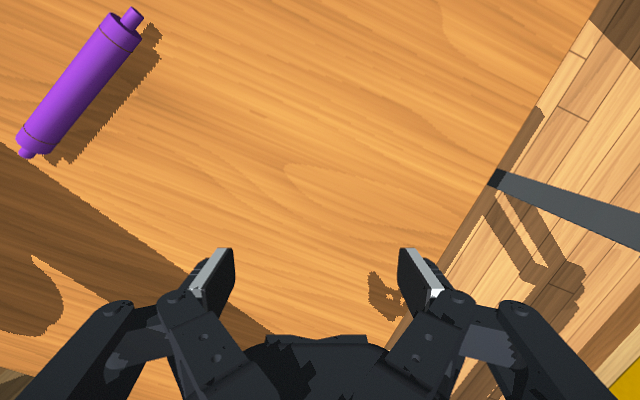

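```bash
cat > h.py <<'E'
import numpy as np, cv2
from scipy.spatial.transform import Rotation as R
from bench import sensors, imaging
def K(c,h=400):
    f=h/2/np.tan(np.radians(c["fov_y"]/2)); return np.array([[f,0,c["cx"]],[0,f,c["cy"]],[0,0,1]])
def cam(n,st=None):
    c=imaging.get_calibration(n)
    if n=="wrist":
        st=st or sensors.state()
        T=np.eye(4);T[:3,:3]=R.from_euler("xyz",st["tcp_rot"]).as_matrix();T[:3,3]=st["ee_pos"]
        T=T@c["tool_from_camera"]
        return K(c),c["dist_coeffs"],T[:3,:3],T[:3,3]
    return K(c),c["dist_coeffs"],R.from_euler("xyz",c["orientation"]).as_matrix(),np.array(c["eye"])
def back(n,px,z,st=None):
    k,d,r,t=cam(n,st)
    u=cv2.undistortPoints(np.array(px,float).reshape(-1,1,2),k,d).reshape(-1,2)
    D=np.c_[u,np.ones(len(u))]@r.T
    z=np.broadcast_to(z,len(u))
    return t+D*((z-t[2])/D[:,2])[:,None]
def proj(n,P,st=None):
    k,d,r,t=cam(n,st)
    rv=cv2.Rodrigues(r.T)[0]
    return cv2.projectPoints(np.array(P,float).reshape(-1,3),rv,-r.T@t,k,d)[0].reshape(-1,2)
E
python3 - <<'E'
import cv2
s=cv2.imread("pics/scene0.png"); d=cv2.imread("pics/side0.png")
def c(im,x,y,w,h,f,n): cv2.imwrite(f"pics/{n}.png",cv2.resize(im[y:y+h,x:x+w],None,fx=f,fy=f,interpolation=cv2.INTER_CUBIC))
c(s,170,140,150,100,5,"sc_j"); c(s,340,185,140,110,5,"sc_r")
c(d,300,120,130,100,6,"sd_j"); c(d,185,210,140,120,5,"sd_r")
E
```

```text
(no output)
```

View pics/sc_j.png

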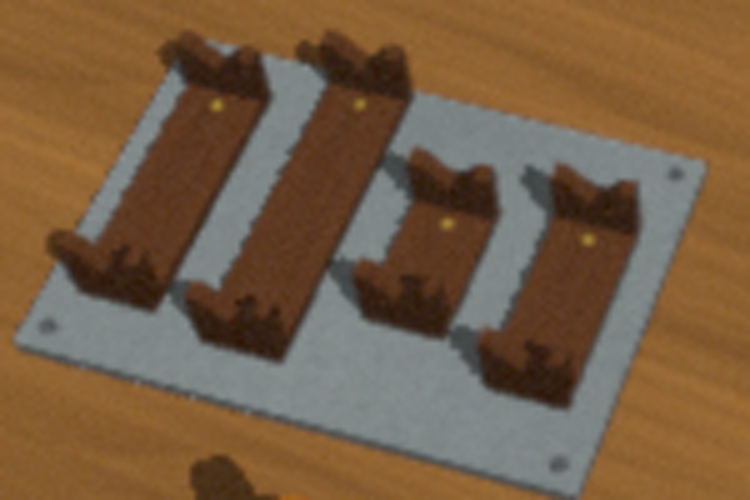

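View pics/sc_r.png

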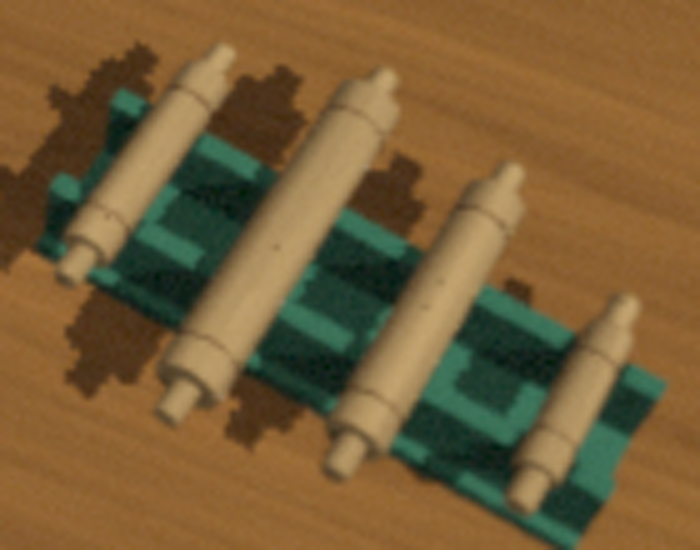

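View pics/sd_j.png

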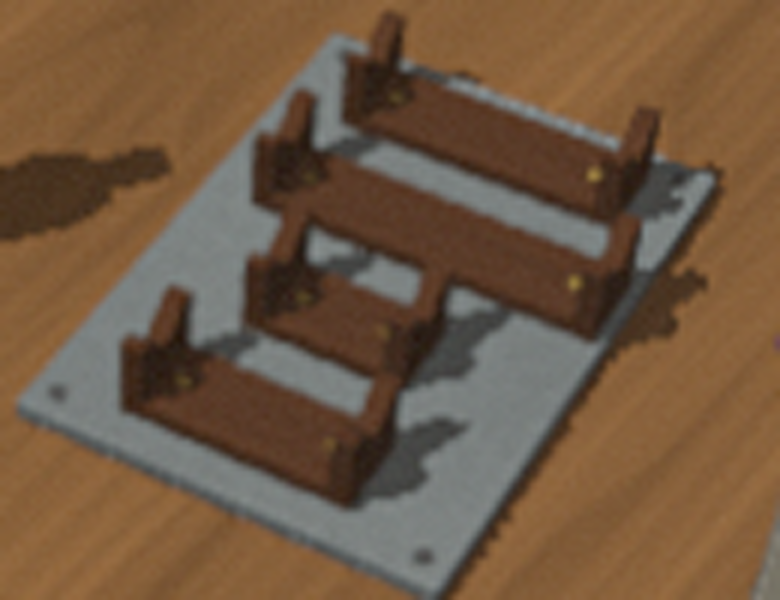

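View pics/sd_r.png

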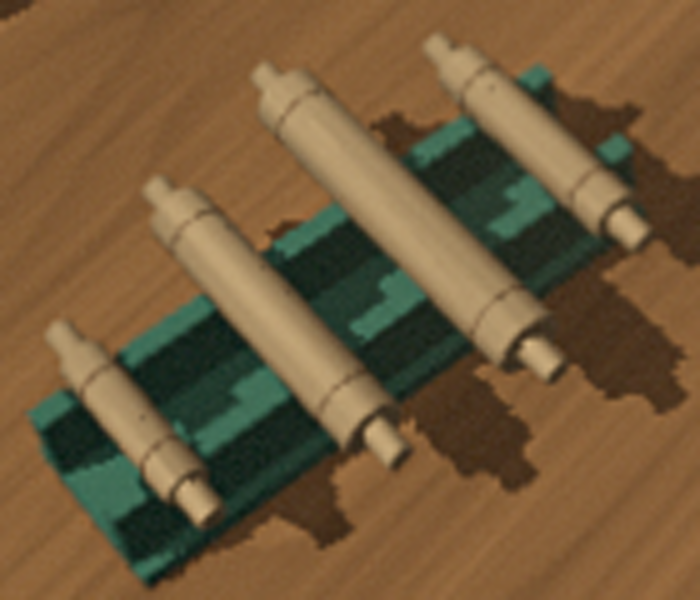

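```bash
python3 - <<'E'
from h import *
np.set_printoptions(precision=4,suppress=True)
A={"2":[(223,55),(70,270)],"4":[(385,78),(172,410)],"3":[(511,175),(342,466)],"1":[(624,306),(525,499)]}
B={"2":[(437,45),(634,232)],"4":[(266,75),(547,362)],"3":[(157,190),(395,450)],"1":[(62,332),(208,507)]}
z={"1":.059,"2":.062,"3":.065,"4":.067}
for k in "2431":
    a=back("scene",np.array(A[k])/5+[340,185],z[k]); b=back("side",np.array(B[k])/5+[185,210],z[k])
    for n,p in(("sc",a),("sd",b)):
        d=p[0]-p[1]; print(k,n,p.mean(0)[:2],np.linalg.norm(d),np.degrees(np.arctan2(d[1],d[0])))
# cradle
S={"3":[(155,312),(215,105)],"4":[(283,362),(359,104)],"1":[(447,338),(447,223)],"2":[(570,408),(588,240)]}
print(back("scene",np.array([(707,160),(580,497),(15,345)])/5+[170,140],.012))
for k in "3412":
  p=np.array(S[k])/5+[170,140]; print(k,back("scene",p[:1],.012),back("scene",p[1:],.022))
sc={"3":[(400,97),(595,174)],"4":[(308,175),(575,283)],"1":[(305,297),(383,330)],"2":[(185,381),(330,442)]}
for k in "3412":
  p=back("side",np.array(sc[k])/6+[300,120],.022);d=p[0]-p[1]; print(k,p.mean(0),np.linalg.norm(d),np.degrees(np.arctan2(d[1],d[0])))
E
```

```text
2 sc [0.4825 0.1324] 0.15617706734559084 170.53394215786977
2 sd [0.4853 0.1292] 0.15558537925700705 -9.365128858193666
4 sc [0.4994 0.2109] 0.22780096950249012 171.02352096825794
4 sd [0.5029 0.2071] 0.22518474222572604 -9.257742568903327
3 sc [0.5101 0.291 ] 0.19119603606516591 171.16552106907534
3 sd [0.5107 0.2876] 0.19216703998558005 -8.770325571149623
1 sc [0.5218 0.3694] 0.12120528349688602 171.64024519461324
1 sd [0.5238 0.3654] 0.12189469934140217 -8.807043702925826
[[ 0.3809 -0.0827  0.012 ]
 [ 0.6089 -0.0493  0.012 ]
 [ 0.6546 -0.3745  0.012 ]]
3 [[ 0.6041 -0.3164  0.012 ]] [[ 0.4715 -0.3588  0.022 ]]
4 [[ 0.6024 -0.2347  0.012 ]] [[ 0.4356 -0.2824  0.022 ]]
1 [[ 0.5514 -0.1607  0.012 ]] [[ 0.4891 -0.1939  0.022 ]]
2 [[ 0.5629 -0.0788  0.012 ]] [[ 0.4663 -0.1162  0.022 ]]
3 [ 0.5259 -0.3536  0.022 ] 0.11525287321601385 6.873073159279531
4 [ 0.5092 -0.2751  0.022 ] 0.15287685103131549 7.3198415340586545
1 [ 0.5113 -0.1943  0.022 ] 0.04387657140257461 7.237668841266157
2 [ 0.5054 -0.1145  0.022 ] 0.078806441821209 8.560535125275273
```

```bash
cat >> h.py <<'E'
def plan(target,zdir_deg,st=None):
    """shift in tool axes (mm) + turn about tool x (deg) to put TCP at target with tool z axis heading zdir_deg (mod 180)"""
    st=st or sensors.state()
    M=R.from_euler("xyz",st["tcp_rot"]).as_matrix()
    s=M.T@(np.array(target)-st["ee_pos"])*1000
    zd=M[:,2]; h=np.degrees(np.arctan2(zd[1],zd[0]))
    t=(h-zdir_deg)  # tool x down: + turn about x lowers world yaw
    t=(t+90)%180-90
    return s.round(2),round(t,2),h
E
python3 - <<'E'
from h import *
np.set_printoptions(precision=4,suppress=True)
st=sensors.state()
print(R.from_euler("xyz",st["tcp_rot"]).as_matrix())
print(plan([.48,.25,.3],-9))
print("glue",back("scene",[(238,278)],0),back("scene",[(229,243)],.16), "mallet",back("scene",[(283,300)],.08))
E
```

```text
[[-0.0005  0.3902 -0.9208]
 [ 0.0017 -0.9207 -0.3902]
 [-1.     -0.0018 -0.0002]]
(array([ -68.32, -667.42, -539.44]), np.float64(31.96), np.float64(-157.0360766900275))
glue [[ 0.7518 -0.113   0.    ]] [[ 0.7361 -0.1163  0.16  ]] mallet [[0.7795 0.0349 0.08  ]]
```

```bash
python3 - <<'E'
from h import *
np.set_printoptions(precision=4,suppress=True)
print(plan([.54,-.23,.28],-172))
E
```

```text
(array([ -49.18, -202.02, -407.41]), np.float64(14.96), np.float64(-157.0360766900275))
```

Call:
{"api": "play_rows", "payload": {
  "increments": "-49 -202 -407 -71 0;-49 -202 -407 -71 0;-49 -202 -407 -71 0;-49 -202 -407 -71 0;-49 -202 -407 -71 0;-49 -202 -407 -71 0;-49 -202 -407 -71 0;-49 -202 -407 -71 0;-49 -202 -407 -71 0;-49 -202 -407 -71 0",
  "force": 40
}}

```text
time_s: 0.98
ee_pos: [0.5141, -0.2589, 0.2755]
tcp_rot: [-2.792, 1.569, 1.996]
wrist_force: [-0.1, -0.9, 0.5]
gripper_width: 0.0855
```

```bash
python3 - <<'E'
from h import *
np.set_printoptions(precision=4,suppress=True)
print(plan([.54,-.23,.28],8),sensors.state()["joints"])
E
```

```text
(array([ -4.46,  27.95, -26.88]), np.float64(86.3), np.float64(-85.6960646396191)) [-0.5793  0.1703 -0.0667  1.3355  0.0011  0.9164]
```

Call:
{"api": "play_rows", "payload": {
  "increments": "-4 28 -27 -71 0;-4 28 -27 -71 0;-4 28 -27 -71 0;-4 28 -27 -71 0;-4 28 -27 -71 0;-4 28 -27 -71 0;-4 28 -27 -71 0;-4 28 -27 -71 0;-4 28 -27 -71 0;-4 28 -27 -71 0"
}}

```text
time_s: 1.82
ee_pos: [0.5398, -0.2297, 0.2791]
tcp_rot: [2.442, 1.568, 2.192]
wrist_force: [0.2, -0.3, -0.1]
gripper_width: 0.0853
```

Call:
{"api": "play_rows", "payload": {
  "increments": "0 0 0 -22 0;0 0 0 -22 0;0 0 0 -22 0;0 0 0 -22 0;0 0 0 -22 0;0 0 0 -22 0"
}}

```text
time_s: 2.32
ee_pos: [0.5397, -0.2296, 0.2788]
tcp_rot: [2.12, 1.568, 2.251]
wrist_force: [0.2, 1.3, 0.9]
gripper_width: 0.0854
```

```bash
python3 - <<'E'
from h import *
import pickle
np.set_printoptions(precision=4,suppress=True)
print(plan([.54,-.23,.28],8),sensors.state()["joints"],sensors.state()["dq"])
st=sensors.state(); im=imaging.capture("wrist"); pickle.dump(st,open("wj.pkl","wb"))
cv2.imwrite("pics/wj.png",im[:,:,::-1])
print(plan([.53,.25,.28],-9,sensors.state()))
E
```

```text
(array([-1.16, -0.42,  0.28]), np.float64(-0.49), np.float64(7.5121950153299375)) [-0.5131  0.1895 -0.0367  1.3476  0.0012 -0.6442] [ 0.0012 -0.0012  0.0002  0.0002 -0.0007 -0.0095]
(array([  0.1 , 476.78,  53.32]), np.float64(16.54), np.float64(7.538912517585247))
```

View pics/wj.png

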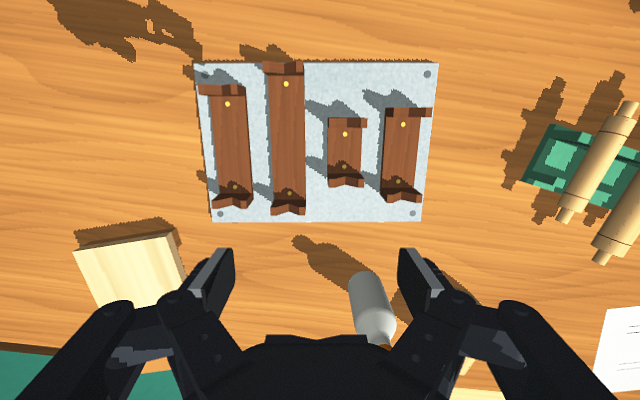

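Call:
{"api": "play_rows", "payload": {
  "increments": "0 477 53 16.5 0;0 477 53 16.5 0;0 477 53 16.5 0;0 477 53 16.5 0;0 477 53 16.5 0;0 477 53 16.5 0;0 477 53 16.5 0;0 477 53 16.5 0;0 477 53 16.5 0;0 477 53 16.5 0"
}}

```text
time_s: 3.2
ee_pos: [0.5306, 0.1859, 0.2802]
tcp_rot: [2.195, 1.568, 2.037]
wrist_force: [0.6, 0.4, 0.0]
gripper_width: 0.0855
```

```bash
python3 - <<'E'
from h import *
np.set_printoptions(precision=4,suppress=True)
print(plan([.53,.25,.28],-9,sensors.state()))
E
```

```text
(array([  0.38,  63.21, -10.73]), np.float64(-0.05), np.float64(-9.054789256908414))
```

Call:
{"api": "play_rows", "payload": {
  "increments": "0 63 -11 0 90;0 63 -11 0 90;0 63 -11 0 90;0 63 -11 0 90"
}}

```text
time_s: 3.53
ee_pos: [0.5294, 0.251, 0.2802]
tcp_rot: [2.372, 1.568, 2.216]
wrist_force: [0.0, -0.4, 0.4]
gripper_width: 0.0554
```

```bash
python3 - <<'E'
from h import *
import pickle
np.set_printoptions(precision=4,suppress=True)
st=sensors.state(); im=imaging.capture("wrist"); pickle.dump(st,open("wr.pkl","wb"))
print(st["ee_pos"],st["gripper_width"],st["dq"])
cv2.imwrite("pics/wr.png",im[:,:,::-1])
j=cv2.imread("pics/wj.png")
cv2.imwrite("pics/wj_c.png",cv2.resize(j[50:230,190:445],None,fx=3,fy=3,interpolation=cv2.INTER_CUBIC))
E
```

```text
[0.5294 0.251  0.2802] 0.05544554294202634 [-0.0428 -0.0101 -0.0146  0.0048 -0.0051 -0.0105]
```

View pics/wr.png

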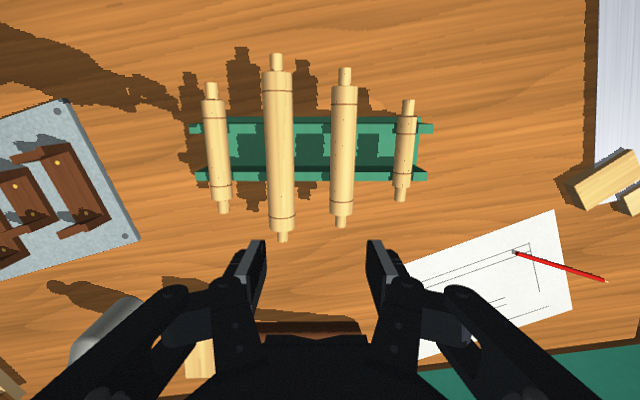

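View pics/wj_c.png

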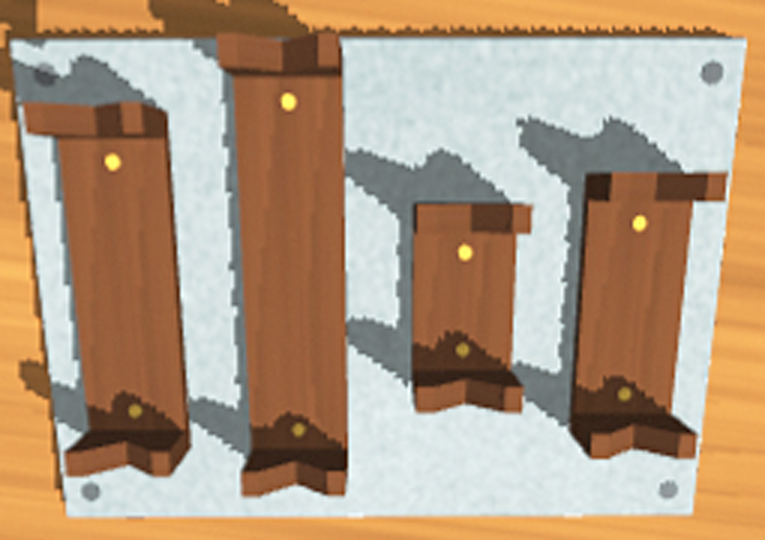

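```bash
python3 - <<'E'
from h import *
import pickle
np.set_printoptions(precision=4,suppress=True)
st=pickle.load(open("wj.pkl","rb"))
S={"3":[(112,162),(135,411)],"4":[(288,101),(298,430)],"1":[(464,253),(462,350)],"2":[(639,223),(624,394)]}
for k in "3412":
  p=back("wrist",np.array(S[k])/3+[190,50],.022,st);d=p[1]-p[0];print(k,p.mean(0)[:2],np.linalg.norm(d),np.degrees(np.arctan2(d[1],d[0])))
p=back("wrist",np.array([(745,38),(693,515),(68,515)])/3+[190,50],.012,st);print(p)
j=cv2.imread("pics/wr.png")
cv2.imwrite("pics/wr_c.png",cv2.resize(j[45:250,190:440],None,fx=2.9,fy=2.9,interpolation=cv2.INTER_CUBIC))
E
```

```text
3 [ 0.5274 -0.3517] 0.11638730802019771 7.743873783217946
4 [ 0.5091 -0.2732] 0.15179236849930533 7.564829024708716
1 [ 0.5115 -0.1922] 0.04575948622897073 8.011582991885929
2 [ 0.5052 -0.112 ] 0.08119309689293054 7.537962456321269
[[ 0.3804 -0.0849  0.012 ]
 [ 0.6069 -0.0531  0.012 ]
 [ 0.6493 -0.3787  0.012 ]]
```

View pics/wr_c.png

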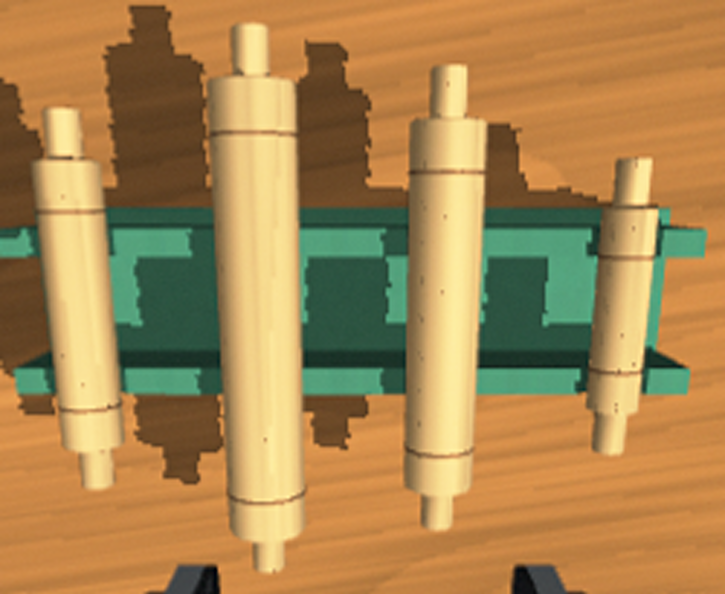

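```bash
python3 - <<'E'
from h import *
import pickle
np.set_printoptions(precision=4,suppress=True)
st=pickle.load(open("wr.pkl","rb"))
S={"2":[(62,107),(98,488)],"4":[(250,24),(270,571)],"3":[(450,66),(437,528)],"1":[(634,158),(608,454)]}
z={"1":.059,"2":.062,"3":.065,"4":.067}
for k in "2431":
  q=np.array(S[k])/2.9+[190,45]
  p=back("wrist",q,z[k]+.007,st);d=p[1]-p[0];m=back("wrist",q,z[k],st).mean(0)
  print(k,p.mean(0)[:2],m[:2],np.linalg.norm(d),np.degrees(np.arctan2(d[1],d[0])))
E
```

```text
2 [0.4828 0.1334] [0.4833 0.1308] 0.16445115855512826 -9.43261418757096
4 [0.5003 0.2102] [0.5012 0.2092] 0.23392629854837071 -9.050386311230453
3 [0.5094 0.2883] [0.5105 0.2888] 0.19810186502922136 -8.982049806309856
1 [0.5215 0.3659] [0.5229 0.3679] 0.12948172555445356 -8.735129995913917
```

```bash
cat > p.py <<'E'
from h import *; import sys
np.set_printoptions(precision=4,suppress=True)
a=list(map(float,sys.argv[1:5])); print(*plan(a[:3],a[3]), sensors.state()["gripper_width"])
E
python3 p.py .500 .2095 .12 -9
```

```text
[160.16 -44.78 -22.42] -0.05 -9.048585171175038 0.055317726226446706
```

Call:
{"api": "play_rows", "payload": {
  "increments": "160 -45 -22.5 0 80;160 -45 -22.5 0 80;160 -45 -22.5 0 80;160 -45 -22.5 0 80;160 -45 -22.5 0 80;160 -45 -22.5 0 80;160 -45 -22.5 0 80"
}}

```text
time_s: 4.17
ee_pos: [0.5025, 0.2092, 0.1226]
tcp_rot: [1.044, 1.567, 0.884]
wrist_force: [1.2, -0.3, 0.8]
gripper_width: 0.0587
```

```bash
cat > w.py <<'E'
from h import *; import sys,pickle
st=sensors.state(); im=imaging.capture("wrist"); n=sys.argv[1]; pickle.dump(st,open(f"{n}.pkl","wb"))
cv2.imwrite(f"pics/{n}.png",im[:,:,::-1])
E
python3 w.py h4; python3 p.py .500 .2095 .047 -9
```

```text
[76.81 -1.45 -4.16] -0.11 -9.112997492526219 0.0582786891959631
```

View pics/h4.png

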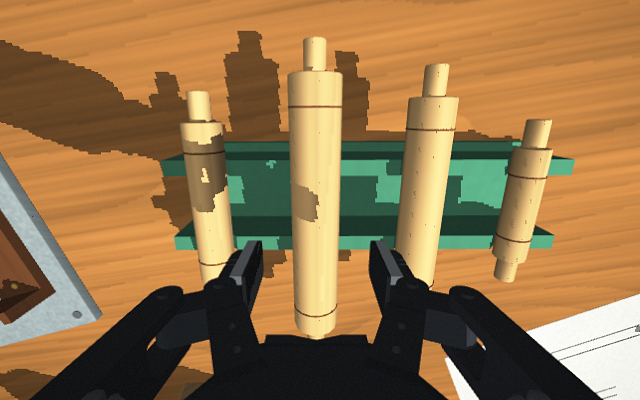

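Call:
{"api": "play_rows", "payload": {
  "increments": "38 -0.7 -4 0 80;77 -0.7 -4 0 80;77 -0.7 -4 0 80;77 -0.7 -4 0 80;77 -0.7 -4 0 80"
}}

```text
time_s: 4.63
ee_pos: [0.5036, 0.2113, 0.05]
tcp_rot: [0.625, 1.559, 0.466]
wrist_force: [0.3, -0.3, 1.0]
gripper_width: 0.0585
```

Call:
{"api": "play_rows", "payload": {
  "increments": "0 0 0 0 255;0 0 0 0 255;0 0 0 0 255;0 0 0 0 255;0 0 0 0 255;0 0 0 0 255;0 0 0 0 255;0 0 0 0 255",
  "force": 50
}}

```text
time_s: 5.3
ee_pos: [0.5065, 0.2084, 0.0539]
tcp_rot: [0.034, 1.554, -0.126]
wrist_force: [-2.2, -9.8, 11.0]
gripper_width: 0.0345
```

```bash
python3 w.py g4; python3 p.py .500 .2095 .047 -9
```

```text
[ 6.85 -0.   -6.7 ] -0.2 -9.195986911959476 0.03480950268263837
```

View pics/g4.png

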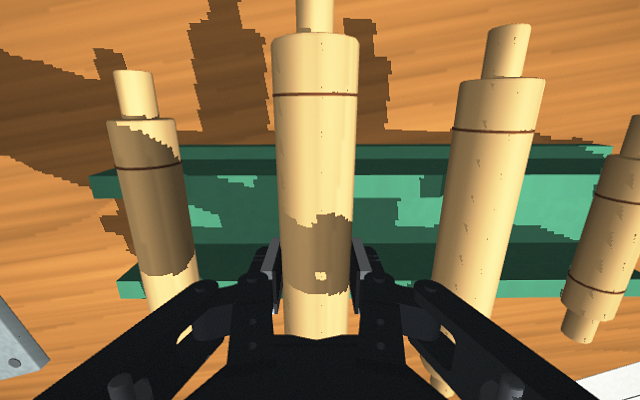

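Call:
{"api": "play_rows", "payload": {
  "increments": "-10 0 0 0 255;-20 0 0 0 255;-35 0 0 0 255;-50 0 0 0 255;-60 0 0 0 255;-60 0 0 0 255;-60 0 0 0 255",
  "force": 60
}}

```text
time_s: 5.93
ee_pos: [0.5066, 0.2091, 0.1153]
tcp_rot: [0.105, 1.551, -0.055]
wrist_force: [0.2, 0.3, -1.8]
gripper_width: 0.0343
```

```bash
python3 w.py l4; python3 p.py .500 .2095 .12 -9;python3 -c "
from h import *
s=sensors.state();print(s['joints'],s['dq'],s['ee_pos'],R.from_euler('xyz',s['tcp_rot']).as_matrix())"
```

```text
[-5.92 -0.19 -5.56] -0.18 -9.18417973622154 0.03390252189607127
[ 0.27693152  0.21972182 -0.36190989  0.97263022 -0.00654129  0.43716207] [-0.00177174  0.0175073  -0.02284387  0.00120855  0.0005898  -0.00151094] [0.50561849 0.20878909 0.11417937] [[ 0.01769176  0.1595897   0.98702489]
 [-0.00177173  0.98718285 -0.15958348]
 [-0.99984192  0.00107458  0.01774775]]
```

View pics/l4.png

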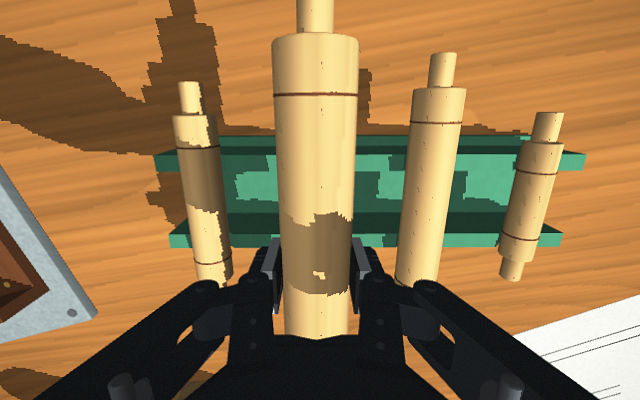

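```bash
cat > grip.py <<'E'
# point in tool frame given pixel & tool-x plane
from h import *
def tool_pt(px,x):
    c=imaging.get_calibration("wrist");T=c["tool_from_camera"]
    u=cv2.undistortPoints(np.array(px,float).reshape(-1,1,2),K(c),c["dist_coeffs"]).reshape(-1,2)
    D=np.c_[u,np.ones(len(u))]@T[:3,:3].T; o=T[:3,3]
    return o+D*((np.broadcast_to(x,len(u))-o[0])/D[:,0])[:,None]
E
python3 - <<'E'
from grip import *
j=cv2.imread("pics/l4.png")
cv2.imwrite("pics/l4_c.png",cv2.resize(j[0:160,240:400],None,fx=4,fy=4,interpolation=cv2.INTER_CUBIC))
for xa in(-10,-13,-16): print(xa,tool_pt([(315,36),(315,94),(272,45),(358,45)],[(xa-18)/1e3]*2+[xa/1e3]*2).round(4).tolist())
E
```

```text
-10 [[-0.028, -0.0008, -0.1031], [-0.028, -0.0008, -0.0832], [-0.01, -0.0191, -0.1038], [-0.01, 0.0175, -0.1038]]
-13 [[-0.031, -0.0007, -0.1024], [-0.031, -0.0008, -0.083], [-0.013, -0.0187, -0.1032], [-0.013, 0.0171, -0.1032]]
-16 [[-0.034, -0.0007, -0.1017], [-0.034, -0.0008, -0.0829], [-0.016, -0.0183, -0.1026], [-0.016, 0.0167, -0.1025]]
```

View pics/l4_c.png

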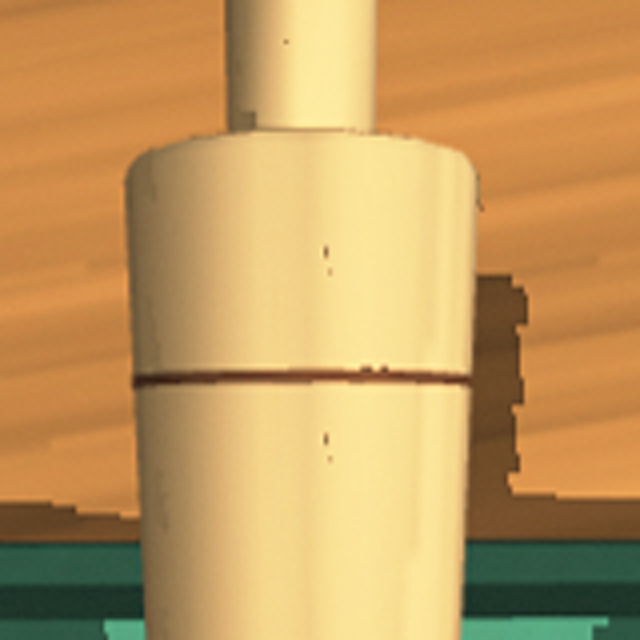

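```bash
python3 p.py .515 -.2724 .118 7.7
```

```text
[  -2.8  -473.52   86.12] -16.88 -9.18417973622154 0.03390252189607127
```

Call:
{"api": "play_rows", "payload": {
  "increments": "-1 -15 3 -1 255;-3 -45 8 -3 255;-3 -85 15 -5 255;-3 -125 23 -7 255;-3 -165 30 -9 255;-3 -205 37 -11 255;-3 -245 45 -13 255;-3 -285 52 -15 255;-3 -325 59 -16.9 255;-3 -355 65 -16.9 255"
}}

```text
time_s: 6.82
ee_pos: [0.512, -0.1548, 0.1169]
tcp_rot: [-0.255, 1.555, -0.121]
wrist_force: [0.2, 0.2, -1.9]
gripper_width: 0.0342
```

```bash
python3 p.py .515 -.2724 .118 7.7
```

```text
[  -0.86 -116.99  -12.75] -0.02 7.684743591577622 0.03419782097983513
```

Call:
{"api": "play_rows", "payload": {
  "increments": "-1 -35 -4 0 255;-1 -70 -8 0 255;-1 -100 -11 0 255;-1 -117 -12.7 0 255;-1 -117 -12.7 0 255;-1 -117 -12.7 0 255;-1 -117 -12.7 0 255"
}}

```text
time_s: 7.4
ee_pos: [0.5142, -0.2709, 0.1171]
tcp_rot: [-0.113, 1.557, 0.022]
wrist_force: [-0.4, 0.3, -1.6]
gripper_width: 0.0345
```

```bash
python3 w.py pl4; python3 p.py .515 -.2724 .054 7.7
```

```text
[63.33 -1.71 -0.48] 0.05 7.754026715284069 0.03428759292327863
```

View pics/pl4.png

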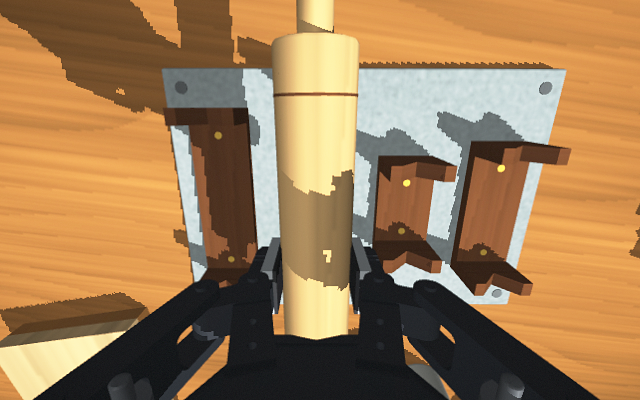

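Call:
{"api": "play_rows", "payload": {
  "increments": "20 -1.7 0 0 255;40 -1.7 0 0 255;55 -1.7 0 0 255;58 -1.7 0 0 255;60 -1.7 0 0 255;61 -1.7 0 0 255;61 -1.7 0 0 255;61 -1.7 0 0 255"
}}

```text
time_s: 8.12
ee_pos: [0.5161, -0.2724, 0.0573]
tcp_rot: [-0.192, 1.555, -0.056]
wrist_force: [-0.2, -0.2, -1.7]
gripper_width: 0.0342
```

```bash
python3 p.py .515 -.2724 .054 7.7;python3 -c "
from h import *
s=sensors.state();print(s['ee_pos'],s['wrist_force'],R.from_euler('xyz',s['tcp_rot']).as_matrix()[:,0])"
```

```text
[ 3.32  0.19 -1.15] 0.08 7.780205750666715 0.034188224248315816
[ 0.51611703 -0.27243347  0.05733502] [-0.22063963 -0.17160271 -1.69596198] [ 1.56939915e-02 -8.83462772e-04 -9.99876451e-01]
```

Call:
{"api": "play_rows", "payload": {
  "increments": "1.5 0 -1 0 255;3 0 -1 0 255;4 0 -1 0 255;4 0 -1 0 255"
}}

```text
time_s: 8.45
ee_pos: [0.5156, -0.2727, 0.0547]
tcp_rot: [-0.205, 1.554, -0.069]
wrist_force: [-1.5, 1.9, 5.4]
gripper_width: 0.0342
```

Call:
{"api": "play_rows", "payload": {
  "increments": "0 0 0 0 80;0 0 0 0 80;0 0 0 0 80;0 0 0 0 80;0 0 0 0 80"
}}

```text
time_s: 8.87
ee_pos: [0.5156, -0.2728, 0.0546]
tcp_rot: [-0.201, 1.554, -0.065]
wrist_force: [0.2, 0.7, -0.0]
gripper_width: 0.0585
```

Call:
{"api": "play_rows", "payload": {
  "increments": "-20 0 0 0 80;-50 0 0 0 80;-75 0 0 0 80;-75 0 0 0 80;-75 0 0 0 80"
}}

```text
time_s: 9.28
ee_pos: [0.5158, -0.2737, 0.1315]
tcp_rot: [-0.312, 1.55, -0.176]
wrist_force: [0.9, 0.6, 0.2]
gripper_width: 0.0587
```

```bash
python3 w.py d4;  python3 p.py .51 .2885 .125 -9; python3 -c "
from h import *
s=sensors.state();print(s['ee_pos'],R.from_euler('xyz',s['tcp_rot']).as_matrix()[:,0])"
```

```text
[  3.87 556.83  71.31] 16.77 7.772791744503142 0.05886867068149183
[ 0.51456231 -0.27285184  0.12983908] [ 0.01741882 -0.00158794 -0.99984702]
```

View pics/d4.png

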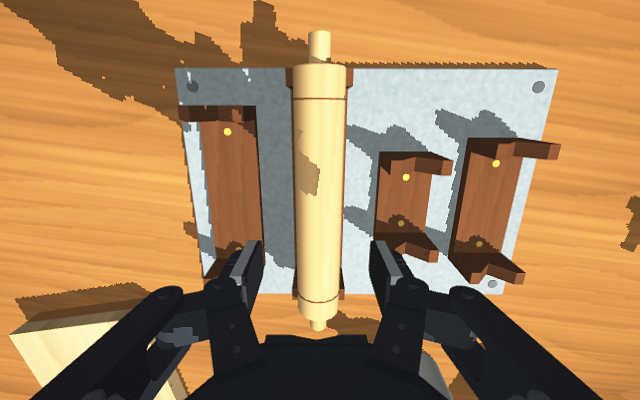

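Call:
{"api": "play_rows", "payload": {
  "increments": "4 40 5 2 80;4 80 10 4 80;4 120 15 6 80;4 160 20 8 80;4 200 25 10 80;4 240 30 12 80;4 280 36 14 80;4 320 41 16.8 80;4 360 46 16.8 80;4 400 51 16.8 80"
}}

```text
time_s: 10.17
ee_pos: [0.5091, 0.1321, 0.1233]
tcp_rot: [0.009, 1.557, -0.149]
wrist_force: [1.0, 0.5, 0.1]
gripper_width: 0.0587
```

```bash
python3 p.py .5094 .2886 .12 -9
```

```text
[  2.94 154.61 -24.31] -0.04 -9.037960968832198 0.05866408837534554
```

Call:
{"api": "play_rows", "payload": {
  "increments": "3 40 -6 0 80;3 80 -12 0 80;3 120 -19 0 80;3 150 -24 0 80;3 155 -24 0 80;3 155 -24 0 80;3 155 -24 0 80"
}}

```text
time_s: 10.75
ee_pos: [0.5085, 0.2881, 0.1183]
tcp_rot: [-0.199, 1.559, -0.356]
wrist_force: [-0.0, -0.8, -0.5]
gripper_width: 0.0587
```

```bash
python3 w.py h3; python3 p.py .5094 .2886 .046 -9
```

```text
[72.63  1.27 -0.4 ] -0.07 -9.073398380103509 0.05847945147920046
```

View pics/h3.png

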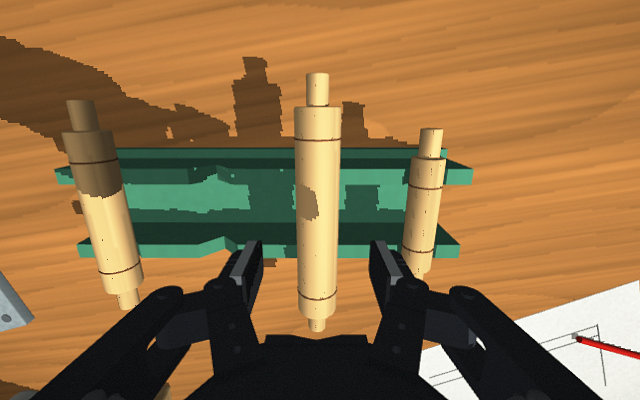

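Call:
{"api": "play_rows", "payload": {
  "increments": "35 1.3 -0.4 0 80;65 1.3 -0.4 0 80;77 1.3 -0.4 0 80;78 1.3 -0.4 0 80;78 1.3 -0.4 0 80;78 1.3 -0.4 0 80"
}}

```text
time_s: 11.3
ee_pos: [0.5107, 0.2884, 0.042]
tcp_rot: [-0.072, 1.557, -0.232]
wrist_force: [0.3, 0.3, 0.1]
gripper_width: 0.0583
```

Call:
{"api": "play_rows", "payload": {
  "increments": "0 0 0 0 255;0 0 0 0 255;0 0 0 0 255;0 0 0 0 255;0 0 0 0 255;0 0 0 0 255",
  "force": 50
}}

```text
time_s: 11.8
ee_pos: [0.5125, 0.2884, 0.0442]
tcp_rot: [-0.041, 1.553, -0.201]
wrist_force: [-0.3, -3.0, 5.0]
gripper_width: 0.0307
```

```bash
python3 p.py .5094 .2886 .042 -9
```

```text
[ 2.18 -0.27 -3.13] -0.15 -9.147309630382964 0.030684099785969882
```

Call:
{"api": "play_rows", "payload": {
  "increments": "-10 0 0 0 255;-25 0 0 0 255;-45 0 0 0 255;-65 0 0 0 255;-75 0 0 0 255;-75 0 0 0 255;-75 0 0 0 255",
  "force": 60
}}

```text
time_s: 12.38
ee_pos: [0.5117, 0.289, 0.1202]
tcp_rot: [0.024, 1.551, -0.135]
wrist_force: [-0.4, 1.7, -1.4]
gripper_width: 0.0305
```

```bash
python3 w.py l3; python3 p.py .5304 -.3513 .118 7.7
```

```text
[   3.6  -628.62  120.93] -16.84 -9.138957540313505 0.030360759096316168
```

View pics/l3.png

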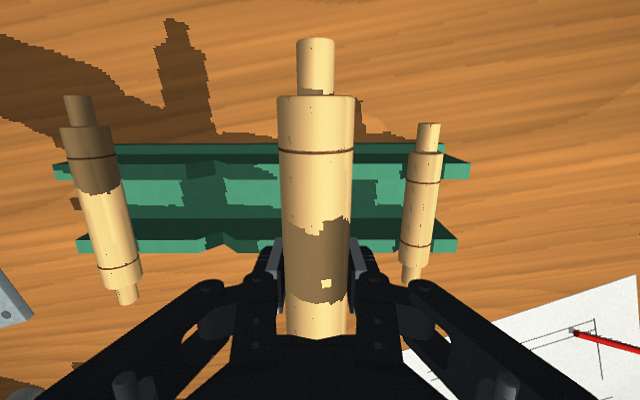

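```bash
python3 -c "
from grip import *
print(tool_pt([(315,95.5)],-.037),tool_pt([(315,37.5)],-.0285))"
```

```text
[[-0.037      -0.00075468 -0.0821998 ]] [[-0.0285     -0.00074953 -0.10248412]]
```

Call:
{"api": "play_rows", "payload": {
  "increments": "1 -15 3 -1 255;2 -45 9 -3 255;3 -85 16 -5 255;3 -125 24 -7 255;3 -165 32 -9 255;3 -205 39 -11 255;3 -245 47 -13 255;3 -285 55 -15 255;3 -325 62 -16.8 255;3 -365 70 -16.8 255"
}}

```text
time_s: 13.27
ee_pos: [0.5201, -0.0844, 0.1158]
tcp_rot: [-0.319, 1.557, -0.184]
wrist_force: [0.4, 0.1, -0.7]
gripper_width: 0.0302
```

```bash
python3 p.py .5299 -.3514 .118 7.7
```

```text
[  -1.35 -265.87  -26.17] 0.02 7.721664015852275 0.030175632010323698
```

Call:
{"api": "play_rows", "payload": {
  "increments": "-1 -40 -4 0 255;-1 -80 -8 0 255;-1 -120 -12 0 255;-1 -160 -16 0 255;-1 -200 -20 0 255;-1 -235 -23 0 255;-1 -255 -25 0 255;-1 -266 -26 0 255;-1 -266 -26 0 255;-1 -266 -26 0 255"
}}

```text
time_s: 14.1
ee_pos: [0.5292, -0.3503, 0.1162]
tcp_rot: [-0.124, 1.559, 0.011]
wrist_force: [0.5, 1.2, -1.1]
gripper_width: 0.0305
```

```bash
python3 p.py .5299 -.3514 .0465 7.7
```

```text
[69.72 -1.07 -0.26] 0.0 7.704952260229656 0.030452040080075644
```

Call:
{"api": "play_rows", "payload": {
  "increments": "25 -1 -0.5 0 255;50 -1 -1 0 255;64 -1 -1 0 255;67 -1 -1.5 0 255;69 -1 -1.5 0 255;69 -1 -1.5 0 255;69 -1 -1.5 0 255"
}}

```text
time_s: 14.68
ee_pos: [0.5291, -0.3508, 0.048]
tcp_rot: [-0.13, 1.558, 0.006]
wrist_force: [-0.3, -0.1, -0.3]
gripper_width: 0.0303
```

```bash
python3 p.py .5299 -.3514 .044 7.7
```

```text
[ 4.04 -0.71  0.69] 0.06 7.763544413885415 0.03032848242293259
```

Call:
{"api": "play_rows", "payload": {
  "increments": "2 -0.6 0 0 255;3.5 -0.6 0 0 255;4.5 -0.6 0 0 255;4.5 -0.6 0 0 255"
}}

```text
time_s: 15.02
ee_pos: [0.5297, -0.3515, 0.0443]
tcp_rot: [-0.141, 1.557, -0.005]
wrist_force: [0.1, 0.9, 3.0]
gripper_width: 0.03
```

Call:
{"api": "play_rows", "payload": {
  "increments": "0 0 0 0 80;0 0 0 0 80;0 0 0 0 80;0 0 0 0 80;0 0 0 0 80"
}}

```text
time_s: 15.43
ee_pos: [0.5296, -0.3515, 0.0442]
tcp_rot: [-0.134, 1.557, 0.001]
wrist_force: [0.7, 0.6, -0.7]
gripper_width: 0.0585
```

Call:
{"api": "play_rows", "payload": {
  "increments": "-20 0 0 0 80;-50 0 0 0 80;-80 0 0 0 80;-80 0 0 0 80;-80 0 0 0 80"
}}

```text
time_s: 15.85
ee_pos: [0.5302, -0.3529, 0.1269]
tcp_rot: [-0.335, 1.553, -0.199]
wrist_force: [-0.5, 0.4, -1.7]
gripper_width: 0.0586
```

```bash
python3 w.py d3; python3 p.py .4828 .131 .12 -9
```

```text
[  3.7  484.68  19.49] 16.76 7.761784526304299 0.05858412326301673
```

View pics/d3.png

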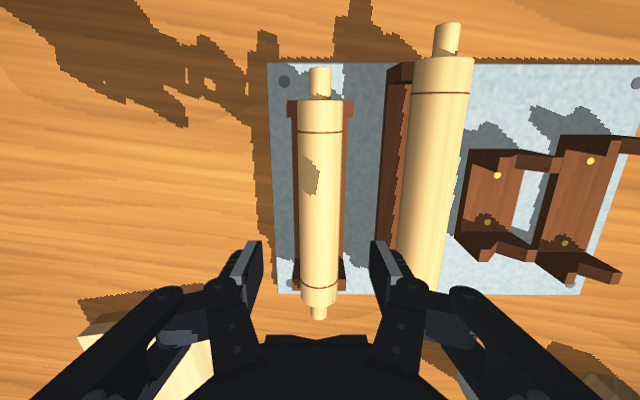

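Rung 3 sits in its cradle (barrel ends flush with the uprights, rows ~100 to ~300). Next is rung 2.

Call:
{"api": "play_rows", "payload": {
  "increments": "4 40 2 2 80;4 80 4 4 80;4 120 6 6 80;4 160 8 8 80;4 200 10 10 80;4 240 11 12 80;4 280 12 14 80;4 320 14 16.8 80;4 360 15 16.8 80;4 400 17 16.8 80"
}}

```text
time_s: 16.73
ee_pos: [0.4894, 0.0486, 0.1181]
tcp_rot: [0.071, 1.56, -0.087]
wrist_force: [1.2, -0.6, -0.3]
gripper_width: 0.0591
```

```bash
python3 p.py .4828 .131 .115 -9
```

```text
[  2.96  80.38 -19.53] -0.07 -9.069588202053646 0.05908169586508048
```

Call:
{"api": "play_rows", "payload": {
  "increments": "3 40 -10 0 80;3 70 -17 0 80;3 80 -19.5 0 80;3 80 -19.5 0 80;3 80 -19.5 0 80;3 80 -19.5 0 80"
}}

```text
time_s: 17.23
ee_pos: [0.4824, 0.1295, 0.1142]
tcp_rot: [-0.035, 1.561, -0.194]
wrist_force: [-0.5, -0.0, -0.5]
gripper_width: 0.0586
```

```bash
python3 w.py h2; python3 p.py .4828 .131 .04 -9
```

```text
[74.45  1.71 -0.85] -0.17 -9.168766890843466 0.058099974654812224
```

View pics/h2.png

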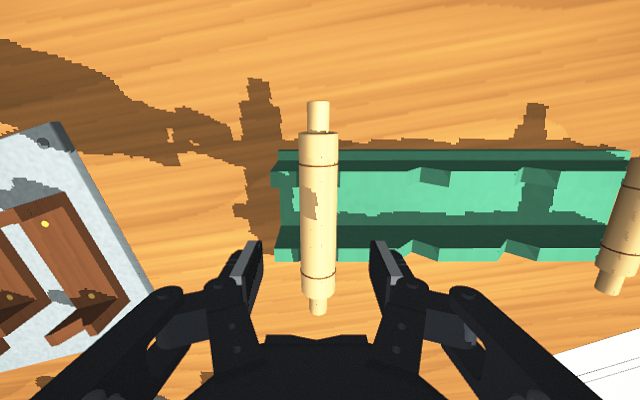

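Call:
{"api": "play_rows", "payload": {
  "increments": "35 1.7 -1 0 80;65 1.7 -1.5 0 80;75 1.7 -2 0 80;76 1.7 -2 0 80;76 1.7 -2 0 80;76 1.7 -2 0 80"
}}

```text
time_s: 17.78
ee_pos: [0.4832, 0.1308, 0.0397]
tcp_rot: [0.045, 1.558, -0.116]
wrist_force: [-0.9, 0.9, 0.1]
gripper_width: 0.0588
```

Call:
{"api": "play_rows", "payload": {
  "increments": "0 0 0 0 255;0 0 0 0 255;0 0 0 0 255;0 0 0 0 255;0 0 0 0 255;0 0 0 0 255",
  "force": 50
}}

```text
time_s: 18.28
ee_pos: [0.4849, 0.1308, 0.0415]
tcp_rot: [0.04, 1.555, -0.121]
wrist_force: [0.0, -1.1, 4.8]
gripper_width: 0.0268
```

Call:
{"api": "play_rows", "payload": {
  "increments": "-10 0 0 0 255;-25 0 0 0 255;-45 0 0 0 255;-65 0 0 0 255;-75 0 0 0 255;-75 0 0 0 255;-75 0 0 0 255",
  "force": 60
}}

```text
time_s: 18.87
ee_pos: [0.4842, 0.1311, 0.1171]
tcp_rot: [0.069, 1.553, -0.092]
wrist_force: [-0.2, -0.6, -0.6]
gripper_width: 0.0264
```

```bash
python3 w.py l2; python3 p.py .5052 -.1120 .118 7.7
```

```text
[  -1.11 -236.27   60.63] -16.91 -9.211658558954165 0.026397524411238535
```

View pics/l2.png

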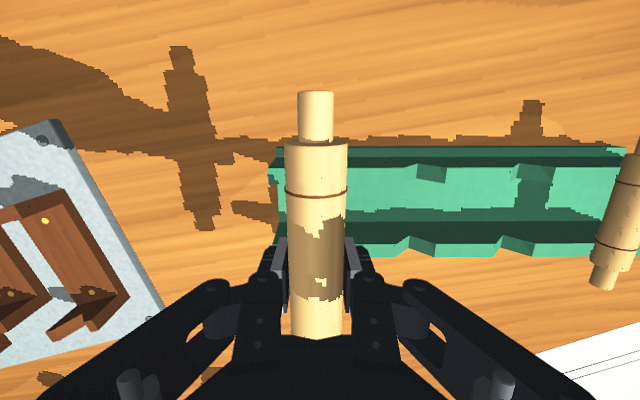

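```bash
python3 -c "
from grip import *
print(tool_pt([(315,142)],-.0345),tool_pt([(315,91.5)],-.028))"
```

```text
[[-0.0345     -0.00078462 -0.06561578]] [[-0.028      -0.00077658 -0.08408762]]
```

Call:
{"api": "play_rows", "payload": {
  "increments": "-1 -15 4 -2 255;-1 -45 12 -4 255;-1 -85 23 -6 255;-1 -125 33 -9 255;-1 -165 44 -12 255;-1 -200 54 -15 255;-1 -225 60 -16.9 255;-1 -236 63 -16.9 255;-1 -236 63 -16.9 255;-1 -236 63 -16.9 255"
}}

```text
time_s: 19.75
ee_pos: [0.5065, -0.1116, 0.1167]
tcp_rot: [-0.144, 1.558, -0.011]
wrist_force: [-0.5, 0.5, -1.1]
gripper_width: 0.0261
```

```bash
python3 w.py pl2; python3 p.py .5074 -.1117 .0435 7.7
```

```text
[73.35 -0.74 -0.14] -0.02 7.681824946082921 0.026599409092443207
```

View pics/pl2.png

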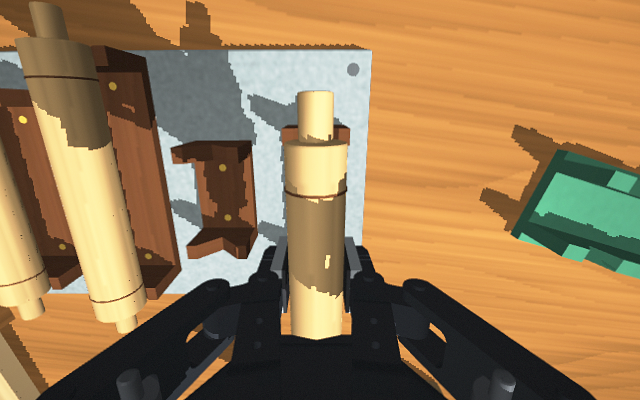

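Call:
{"api": "play_rows", "payload": {
  "increments": "25 -0.7 -0.5 0 255;50 -0.7 -1 0 255;66 -0.7 -1.2 0 255;70 -0.7 -1.2 0 255;72 -0.7 -1.2 0 255;72 -0.7 -1.2 0 255;72 -0.7 -1.2 0 255"
}}

```text
time_s: 20.38
ee_pos: [0.507, -0.1112, 0.0457]
tcp_rot: [-0.147, 1.557, -0.012]
wrist_force: [-0.3, -0.2, 0.1]
gripper_width: 0.0267
```

```bash
python3 p.py .5074 -.1117 .0413 7.7
```

```text
[ 4.39 -0.51  0.24] 0.04 7.7413287905485415 0.026732876128709795
```

Call:
{"api": "play_rows", "payload": {
  "increments": "2 -0.5 0 0 255;4 -0.5 0 0 255;5 -0.5 0 0 255;5 -0.5 0 0 255"
}}

```text
time_s: 20.72
ee_pos: [0.5079, -0.1118, 0.0417]
tcp_rot: [-0.145, 1.555, -0.01]
wrist_force: [-1.3, 0.9, 4.7]
gripper_width: 0.0263
```

Call:
{"api": "play_rows", "payload": {
  "increments": "0 0 0 0 80;0 0 0 0 80;0 0 0 0 80;0 0 0 0 80;0 0 0 0 80"
}}

```text
time_s: 21.13
ee_pos: [0.5078, -0.1118, 0.0415]
tcp_rot: [-0.139, 1.555, -0.004]
wrist_force: [-0.1, -0.0, -0.3]
gripper_width: 0.0586
```

Call:
{"api": "play_rows", "payload": {
  "increments": "-20 0 0 0 80;-50 0 0 0 80;-80 0 0 0 80;-80 0 0 0 80;-80 0 0 0 80"
}}

```text
time_s: 21.55
ee_pos: [0.5085, -0.1125, 0.1236]
tcp_rot: [-0.222, 1.551, -0.088]
wrist_force: [-0.4, 0.8, -0.4]
gripper_width: 0.0589
```

```bash
python3 w.py d2; python3 p.py .5218 .3679 .12 -9
```

```text
[  1.96 473.5   79.19] 16.73 7.729702767869521 0.058627966082077446
```

View pics/d2.png

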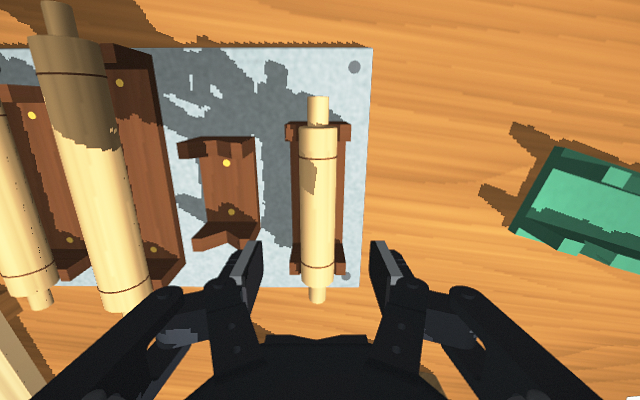

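Call:
{"api": "play_rows", "payload": {
  "increments": "2 40 7 2 80;2 80 14 4 80;2 120 20 6 80;2 160 27 8 80;2 200 34 10 80;2 240 40 12 80;2 280 47 14 80;2 320 54 16.7 80;2 360 60 16.7 80;2 400 67 16.7 80"
}}

```text
time_s: 22.43
ee_pos: [0.5176, 0.2948, 0.1177]
tcp_rot: [-0.018, 1.558, -0.174]
wrist_force: [0.9, 0.7, 0.3]
gripper_width: 0.0585
```

```bash
python3 p.py .5218 .3679 .112 -9
```

```text
[ 5.57 72.9  -7.32] 0.03 -8.965627249691487 0.05853313701619843
```

Call:
{"api": "play_rows", "payload": {
  "increments": "5 40 -4 0 80;5 65 -7 0 80;5 73 -7.3 0 80;5 73 -7.3 0 80;5 73 -7.3 0 80;5 73 -7.3 0 80"
}}

```text
time_s: 22.93
ee_pos: [0.5212, 0.3662, 0.1117]
tcp_rot: [-0.185, 1.559, -0.343]
wrist_force: [0.6, -0.2, 0.0]
gripper_width: 0.0585
```

```bash
python3 w.py h1; python3 p.py .5218 .3679 .037 -9
```

```text
[75.03  1.95 -0.9 ] -0.07 -9.069634513277014 0.0586189255644036
```

View pics/h1.png

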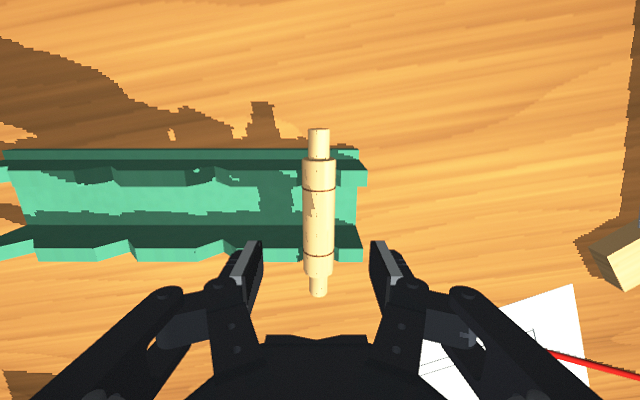

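Call:
{"api": "play_rows", "payload": {
  "increments": "35 2 -1 0 80;65 2 -1.5 0 80;75 2 -2 0 80;76 2 -2 0 80;76 2 -2 0 80;76 2 -2 0 80"
}}

```text
time_s: 23.48
ee_pos: [0.5221, 0.3683, 0.0378]
tcp_rot: [0.001, 1.557, -0.158]
wrist_force: [0.4, 0.7, 1.2]
gripper_width: 0.0584
```

Call:
{"api": "play_rows", "payload": {
  "increments": "0 0 0 0 255;0 0 0 0 255;0 0 0 0 255;0 0 0 0 255;0 0 0 0 255;0 0 0 0 255",
  "force": 50
}}

```text
time_s: 23.98
ee_pos: [0.5233, 0.3677, 0.0398]
tcp_rot: [-0.065, 1.553, -0.224]
wrist_force: [-0.6, -3.3, 5.8]
gripper_width: 0.0227
```

Call:
{"api": "play_rows", "payload": {
  "increments": "-10 0 0 0 255;-25 0 0 0 255;-45 0 0 0 255;-65 0 0 0 255;-75 0 0 0 255;-75 0 0 0 255;-75 0 0 0 255",
  "force": 60
}}

```text
time_s: 24.57
ee_pos: [0.5226, 0.3684, 0.1157]
tcp_rot: [0.011, 1.552, -0.149]
wrist_force: [0.5, 0.6, -0.8]
gripper_width: 0.0227
```

```bash
python3 w.py l1; python3 p.py .5115 -.1922 .118 7.7
```

```text
[  -1.5  -554.6    78.84] -16.83 -9.125569640535348 0.022291936450918558
```

View pics/l1.png

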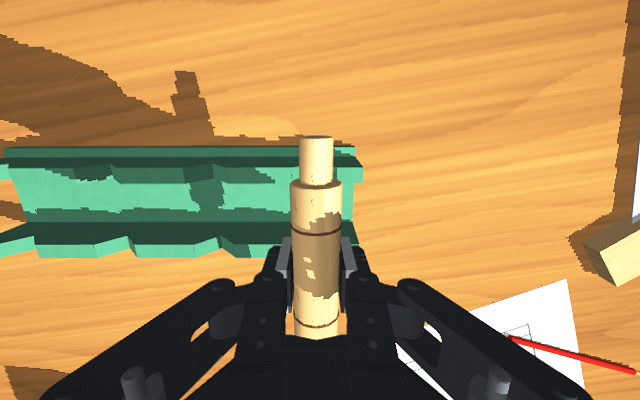

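```bash
python3 -c "
from grip import *
print(tool_pt([(315,184),(315,234),(315,326)],-.0312),tool_pt([(315,137)],-.0267))"
```

```text
[[-0.0312     -0.00081561 -0.04822983]
 [-0.0312     -0.00084618 -0.025786  ]
 [-0.0312     -0.00091329  0.02322094]] [[-0.0267     -0.00080213 -0.0668019 ]]
```

Call:
{"api": "play_rows", "payload": {
  "increments": "-1 -15 2 -1 255;-1 -45 7 -3 255;-1 -85 12 -5 255;-1 -125 18 -7 255;-1 -165 24 -9 255;-1 -205 30 -11 255;-1 -245 36 -13 255;-1 -285 42 -15 255;-1 -325 48 -16.8 255;-1 -365 54 -16.8 255"
}}

```text
time_s: 25.45
ee_pos: [0.5153, -0.0027, 0.1152]
tcp_rot: [-0.395, 1.557, -0.259]
wrist_force: [-0.2, 0.5, 0.3]
gripper_width: 0.0223
```

```bash
python3 p.py .5135 -.1919 .118 7.7
```

```text
[  -2.12 -187.25  -27.24] 0.05 7.749954436522115 0.02228960270088019
```

Call:
{"api": "play_rows", "payload": {
  "increments": "-2 -40 -6 0 255;-2 -80 -12 0 255;-2 -120 -18 0 255;-2 -155 -23 0 255;-2 -178 -26 0 255;-2 -187 -27 0 255;-2 -187 -27 0 255;-2 -187 -27 0 255"
}}

```text
time_s: 26.12
ee_pos: [0.5127, -0.1908, 0.1166]
tcp_rot: [-0.269, 1.559, -0.134]
wrist_force: [-0.4, 0.6, -0.2]
gripper_width: 0.0224
```

```bash
python3 w.py pl1; python3 p.py .5135 -.1919 .042 7.7
```

```text
[74.83 -1.63 -0.36] 0.09 7.789272014599177 0.022125784616277937
```

View pics/pl1.png

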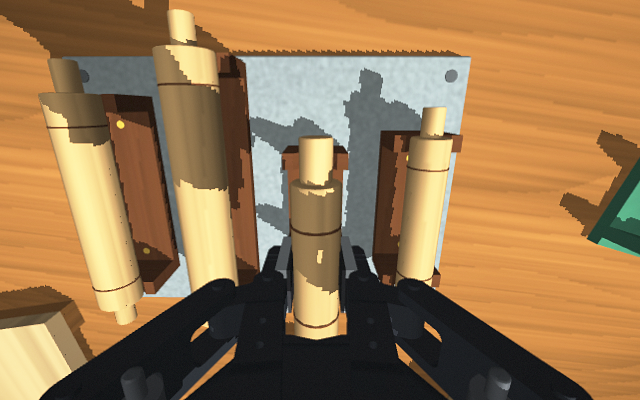

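Call:
{"api": "play_rows", "payload": {
  "increments": "25 -1.5 -0.5 0 255;50 -1.5 -1 0 255;66 -1.5 -1.2 0 255;71 -1.5 -1.2 0 255;73 -1.5 -1.2 0 255;73 -1.5 -1.2 0 255;73 -1.5 -1.2 0 255"
}}

```text
time_s: 26.75
ee_pos: [0.5135, -0.1915, 0.0448]
tcp_rot: [-0.29, 1.558, -0.153]
wrist_force: [-0.0, -0.3, -0.1]
gripper_width: 0.022
```

```bash
python3 p.py .5135 -.1919 .0396 7.7
```

```text
[ 5.18 -0.39 -0.15] 0.16 7.855253947687889 0.022041480777698328
```

Call:
{"api": "play_rows", "payload": {
  "increments": "2 -0.4 0 0.1 255;4 -0.4 0 0.1 255;5.5 -0.4 -0.5 0.1 255;5.5 -0.4 -0.5 0.1 255"
}}

```text
time_s: 27.08
ee_pos: [0.5142, -0.192, 0.0402]
tcp_rot: [-0.249, 1.555, -0.114]
wrist_force: [0.1, 2.0, 3.5]
gripper_width: 0.0222
```

Call:
{"api": "play_rows", "payload": {
  "increments": "0 0 0 0 100;0 0 0 0 100;0 0 0 0 100;0 0 0 0 100;0 0 0 0 100"
}}

```text
time_s: 27.5
ee_pos: [0.5139, -0.192, 0.04]
tcp_rot: [-0.242, 1.556, -0.107]
wrist_force: [0.6, -0.3, -0.0]
gripper_width: 0.0518
```

Call:
{"api": "play_rows", "payload": {
  "increments": "-20 0 0 0 100;-50 0 0 0 100;-90 0 0 0 100;-130 0 0 0 100;-165 0 25 0 100;-165 0 25 0 100;-165 0 25 0 100;-165 0 25 0 100"
}}

```text
time_s: 28.17
ee_pos: [0.5359, -0.1882, 0.2049]
tcp_rot: [-0.237, 1.557, -0.102]
wrist_force: [-0.1, 0.5, -1.2]
gripper_width: 0.0519
```

```bash
python3 w.py fin; python3 -c "
from h import *
for n in('scene','side'):
    im=imaging.capture(n); cv2.imwrite(f'pics/{n}F.png',im[:,:,::-1])
j=cv2.imread('pics/fin.png')
cv2.imwrite('pics/fin_c.png',cv2.resize(j[30:260,170:460],None,fx=2.6,fy=2.6,interpolation=cv2.INTER_CUBIC))
"
```

```text
(no output)
```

View pics/fin_c.png

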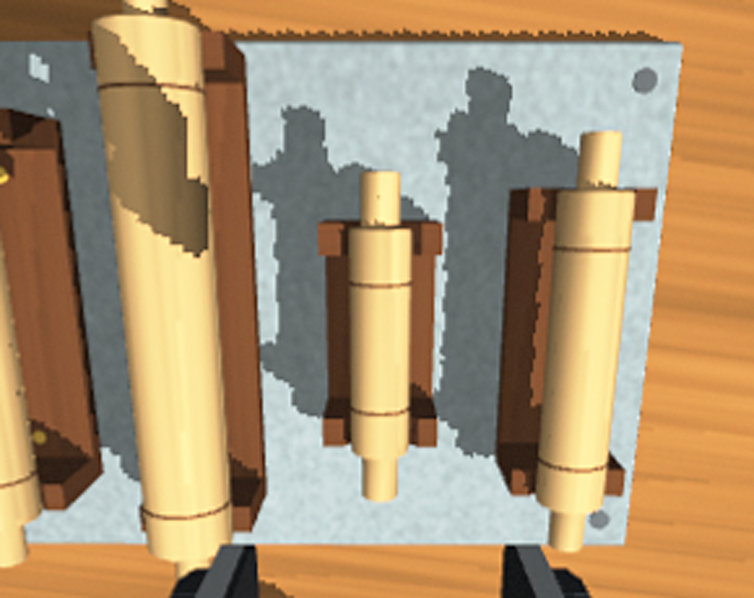

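View pics/sideF.png

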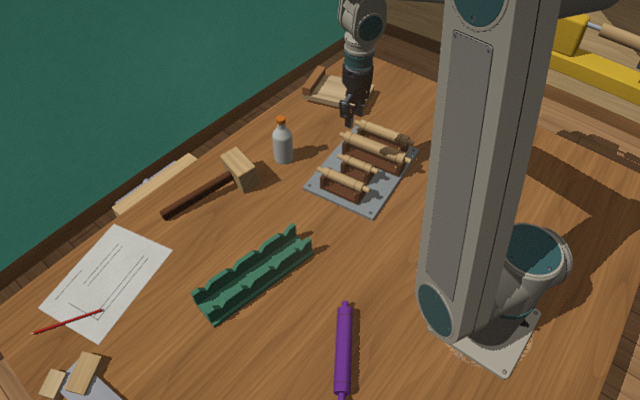

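View pics/sceneF.png

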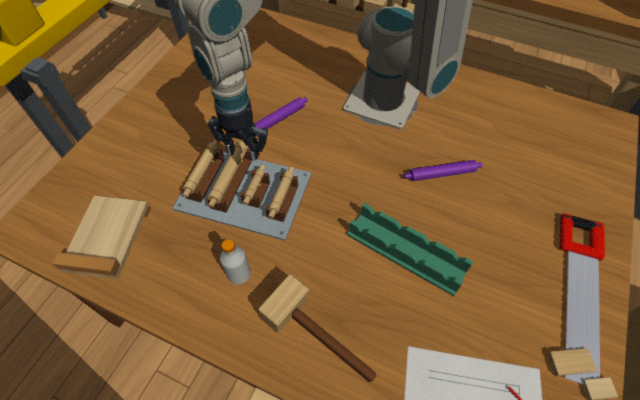

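```bash
python3 p.py .545 -.235 .27 7.7
```

```text
[-66.86 -48.46   4.89] 0.04 7.740396819065431 0.052021346668120555
```

Call:
{"api": "play_rows", "payload": {
  "increments": "-67 -48 5 0 100;-67 -48 5 0 100;-67 -48 5 0 100;-67 -48 5 0 100;-67 -48 5 0 100"
}}

```text
time_s: 28.73
ee_pos: [0.5441, -0.2343, 0.2686]
tcp_rot: [0.09, 1.562, 0.224]
wrist_force: [-0.8, -0.2, -1.4]
gripper_width: 0.0521
```

```bash
python3 w.py fin2; python3 -c "
import cv2
j=cv2.imread('pics/fin2.png')
cv2.imwrite('pics/fin2_c.png',cv2.resize(j[40:240,190:450],None,fx=3,fy=3,interpolation=cv2.INTER_CUBIC))
"
```

```text
(no output)
```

View pics/fin2_c.png

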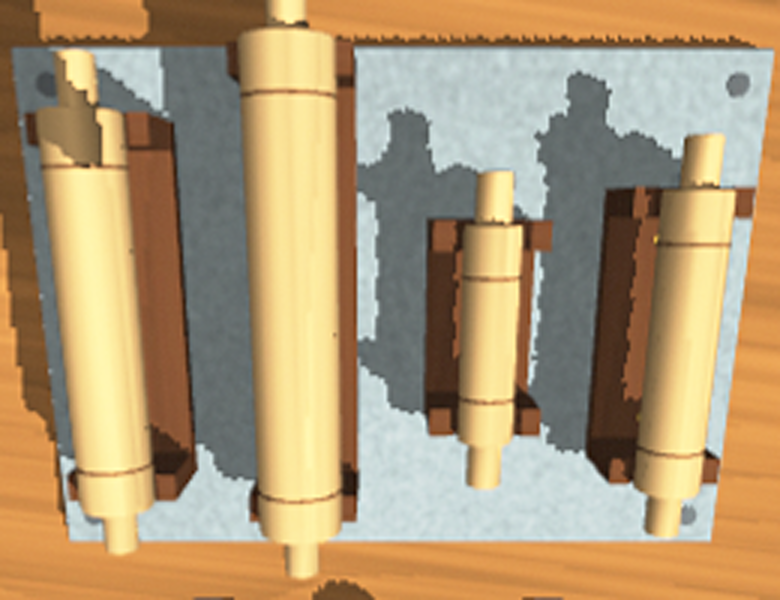

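```bash
python3 - <<'E'
from h import *
import pickle
np.set_printoptions(precision=4,suppress=True)
st=pickle.load(open("fin2.pkl","rb"))
S={"3":[(75,50),(123,552)],"1":[(495,171),(484,487)],"2":[(704,134),(660,536)],"4":[(288,92),(300,498)]}
I={"3":[(85,165),(115,472)],"1":[(492,278),(487,402)],"2":[(697,244),(670,455)],"4":[(288,92),(300,498)]}
z={"1":.059,"2":.062,"3":.065,"4":.067}; rad={"1":.012,"2":.014,"3":.016,"4":.018}
C={"3":(.5274,-.3517),"4":(.5091,-.2732),"1":(.5115,-.1922),"2":(.5052,-.1120)}
a=np.radians(7.7);u=np.array([np.cos(a),np.sin(a)]);v=np.array([-u[1],u[0]])
for k in "3412":
  for D,top in((S,.0075 if k!="4" else .018),(I,rad[k])):
    q=np.array(D[k])/3+[190,40]
    p=back("wrist",q,z[k]+top,st);m=back("wrist",q,z[k],st);d=m[1]-m[0]
    print(k,"along",((p.mean(0)[:2]-C[k])@u*1e3).round(1),"side",((m.mean(0)[:2]-C[k])@v*1e3).round(1),np.linalg.norm(p[1]-p[0]).round(4),np.degrees(np.arctan2(d[1],d[0])).round(2))
E
```

```text
3 along -0.8 side 1.0 0.1982 7.48
3 along -0.5 side 0.8 0.119 7.58
4 along -0.0 side 0.3 0.1532 7.67
4 along -0.0 side 0.3 0.1532 7.67
1 along 0.5 side 0.8 0.1289 7.99
1 along 1.2 side 0.9 0.0502 7.68
2 along 0.2 side 0.0 0.1637 7.69
2 along 0.8 side 1.3 0.0848 6.7
```

All four rungs measure within about 1.3 mm and 1° of their cradles, so I'm handing the job in.

```bash
python3 -c "
from bench import ticket,sensors
print(sensors.state()['time_s']);print(ticket.sign_off())"
```

```text
28.7833
the job is handed in; nothing more can be done
None
```

All four rungs are in their matching V-cradles, and I handed the job in at 28.8 s of the 106 s allowed. Sign-off gave no verdict, so what follows rests on my own checks.

- **Setting down:** I lowered each rung until the wrist felt about 3–7 N of contact, then released it and backed the gripper straight up.
- **Final position:** In the last wrist picture, each rung's middle is within about 1.2 mm lengthwise and 1.3 mm sideways of its cradle's middle. The limits are 12 mm and 8 mm.
- **Angle:** Each rung is parallel to its cradle within about 1° (0.02 rad, limit 0.08).
- **Height:** I did not measure this from the pictures. At release, each gripper height matched the one expected for a seated rung to within about 1 mm.
- **Bystanders:** In the final scene and side pictures, the mallet, glue bottle and purple look-alikes appear where they started. The gripper was empty and about 0.2 m above the rungs.

Two small things disagreed along the way:

- **Camera offset:** The scene and side cameras differed by about 3 mm sideways, so I used the wrist camera for positions.
- **First grasp:** When the gripper closed on rung 4, the tool rode up about 4 mm and shifted about 3 mm along the rung. I corrected for this in the placing and gripped the other three lower.

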